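Set a mower brake caliper with a gauge and its pedal

ROBOT

A 6-joint arm with a two-finger parallel gripper is mounted at the origin on the work surface. World frame = base frame: x ahead of the robot, y to its left, z up, the work surface at z = 0. Lengths are in m, angles in rad, forces in N, time in s.
With the tool pointing down it reaches from about 0.425 to 0.95 m from the base axis. Payload 3.5 kg.
Tool frame: the origin (TCP) lies midway between the tips of the shut fingers; the grasp point (between the pads) lies 19 mm behind it; z points along the fingers, y is the line along which they close (so a half turn about z gives the same grasp; the last joint's range is limited). The gripper opens to 85 mm and grips with 20 to 120 N. Pads are 22 mm wide; open, the fingers measure 114 mm over their backs; the gripper's body (76 mm by 85 mm) begins 54 mm behind the grasp point. The pads swing forward as they close: fully open they stand 13 mm farther back than shut.
Start: joints at [1.077, 0.286, 1.577, -0, 1.279, -0.15], TCP at [0.227, 0.635, 0.231] pointing down, gripper open.
Joint ranges: [-2.77, 2.77], [-0.9, 2.22], [0.21, 2.48], [-1.53, 4.67], [0.24, 2.81], [-2.84, 2.84]. Speed limits (rad/s): [2.79, 2.79, 3.14, 3.14, 3.14, 3.14].

INTERFACE

Orientations are given as a unit quaternion [x, y, z, w].
In Python, from plant import ctrl gives the robot as it stands.
- The arm moves only by the tool move_arm, never from a script. Its argument "plan" is a list of rows, each an object of numbers: "x", "y", "z": the shift along the tool's x, y, z in m; "yaw": the turn about the tool's z in rad; "fingers": the closure, from 0 (fully open) to 1 (shut). In form: [{"x": .., "y": .., "z": .., "yaw": .., "fingers": ..}, ...]. A call has 1 to 5 rows; each row is the pose to reach, as a shift and turn from the pose commanded when the call began, along the tool's axes at that moment; what a row does not reach only later rows make up. A row lasts 1/10 s, in which the tool goes at most 50 mm and 8.59 degrees, less where a joint would pass 70% of its speed; a pose out of reach is approached as far as the arm can. A call with a gripper value outside its range is refused whole. The fingers move at their own pace and stop on an object; "force" is the grip in N (left out, the last holds). Time passes only in rows, so rows that repeat a pose let the fingers close. It gives the time, the measured TCP pose, the force, the opening and the grip force at its end, in the units of the state.
- ctrl.get_state(): the state, without advancing time (a new reading comes with each control period).
- ctrl.read_camera(name): name is "scene" or "top"; returns the picture (384x512x3 uint8, red, green, blue); there is no depth.
- ctrl.camera_model(name): a dict with "intrinsics" (3x3 intrinsics, pixels), "cam_to_world" (4x4, takes a point from camera to world coordinates). Camera axes: x right, y up, looking along -z (the intrinsics and any distortion apply to the point x, -y, -z); pixel columns grow to the right and rows downward; lengths in m; the calibration is good to about 2 mm. A picture is of the moment at which its call begins. camera_model takes no time and is no camera call.
- ctrl.sign_off(): hands the job in; it is judged then, once.
The state is a dict: "time": time; "qpos": joint angles; "dq": joint speeds; "joint_efforts": joint torques, N m; "eef_pos": TCP position; "tcp_rot": TCP orientation; "contact_force": force on the tool from outside, world axes, zero at the start; "wrist_torque": the same for the moment, N m; "opening": opening from 0.0 (shut) to 1.0 (fully open); "finger_force": force on a finger pad.
Only numpy, scipy, OpenCV 4.12 (cv2) and the standard library are available. Lean on these libraries where they do the work, as an engineer would, in place of code of your own. Each camera call takes 0.05 s, during which the arm holds its last target. There are 200 camera calls.

TASK

Take the flat setting gauge out of the low plywood rack and slide its steel tongue into the slot of the brake caliper until the gauge's shoulder is right up against the caliper face. Only then press the brake pedal fully down to its stop, hold it there for about a second and let it come back up, leaving the gauge in the caliper. Do not press the pedal before the gauge is home, and leave the other things on the bench where they are.

Things in the scene. Friction and masses are not known exactly. Their poses are not given: they have to be found in the camera images.
- gauge: Setting gauge, loose, 0.2 kg, 190 mm long, flat: black plastic handle 110 long x 44 wide x 16 thick; from its front end (the shoulder) runs a flat steel tongue 80 x 36 x 8 thick (last 10 mm 30 wide). Origin: middle of the shoulder, at the handle's underside. +x along the tongue (handle x -110 to 0, tongue 0 to 80), y across, z up. Tongue from z 4 to 12: lying flat it is 4 mm clear of the surface.
- gauge_tip (a point): Middle of the end of the gauge's tongue, 80 mm before the shoulder, 8 mm above the underside. The gauge starts flat in either bay of the rack, tongue outward, shoulder 11 to 17 mm inside the mouth: only 63 to 69 mm of tongue can be gripped there, so for the caliper it must be put down and taken again by the handle.
- gauge_handle (a point): Inside the gauge's handle, 60 mm behind the shoulder, at half its thickness; a good place to grip it across its 44 mm width. Body axes as the gauge.
- rack: Low plywood rack, fixed, 140 deep (x) x 190 wide (y) x 72 high, origin under its centre, open front at x = +70 mm, which faces roughly to the robot's right. Two bays side by side, centred at y = -45 and +45 mm, each 60 wide, 32 high, floor 30 mm above the bench, solid top 10 mm thick.
- brake: Mower brake unit, fixed: aluminium base plate 220 (x) x 320 (y) x 12 mm, origin under its centre, -x side towards the robot. On its +y half is the grey caliper block, 120 deep x 112 wide, top 88 mm above the bench (bolt heads 6 mm more), centred at y = +80 mm, front face at x = -60 mm. On its -y half is the pedal.
- slot (a point): Centre of the slot's mouth in the caliper's front face, 56 mm above the bench. Axes as the brake unit: the gauge goes in along +x. Level slot, 42 wide (y) x 12 high (z), 120 deep; the face stops the gauge's shoulder with 80 mm of tongue inside. A ledge 60 wide sticks out 28 mm from the face under the slot, its top 4.5 mm below the slot's floor; the handle's front rests over it.
- pedal (a joint): Angle of the brake pedal, rad: 0 up (at rest), 0.36 down at its stop. A return spring lifts it; the press at the pad takes about 4 N at the top and 12 N at the stop.
- pedal_pad (a point): Centre of the top of the pedal's black rubber pad, 72 x 66 mm, at rest about 117 mm above the bench and sloping 0.29 rad (robot side higher); pressed, it swings down about the hinge, about 53 mm lower at the stop and then nearly level. Its ribs are only looks, 2 mm high.
- hinge (a point): Axis of the pedal, along the brake unit's y, 55 mm above the bench; the pad's centre is 151 mm from it, on its -x (robot) side.
- drift: Bystander in the rack's other bay: round steel bar 16 mm thick with a round wooden handle 20 mm thick, 190 long, lying like the gauge with the bar outward. Origin on its underside where bar and handle meet, +x along the bar.
- wrench: Bystander: steel wrench 160 mm long lying on the bench along its x.
- screwdriver: Bystander: screwdriver 180 mm long lying on the bench along its x.
- piston: Bystander: aluminium piston, upright, 60 mm diameter, 58 high, origin at its foot.
- spray_can: Bystander: can 60 mm diameter, 170 high, origin at its foot.

How it is judged:
By the outcome, as a careful person would: the job done as asked, in the order asked, and still so for the second after the job is handed in, with the robot touching nothing.
It also fails if it takes over 72 s, if anything falls off the work surface, if the arm or the gripper's body presses on something with over 40 N, if the wrist force passes 120 N, or if a joint passes its speed limit or range.

## Working session

There is one attempt and no reset: what is moved stays moved. The work goes in short steps, Python scripts to look and compute and a tool call to move; the robot and the scene stay as the last step left them, time stands still between calls to the robot, and variables do not carry over. Pictures are saved under pics/ and viewed, at most 10 in all, crops included, and the job is handed in when it is done.

Besides the shell and the picture viewer there is one more tool, called as name(argument=value, ...), one argument or row to a line, values as JSON. move_arm: Moves the arm, as the interface text tells. Its arguments: {"type":"object","properties":{"plan":{"type":"array"},"force":{"type":"number"}},"required":["plan"]}

```bash
ls; mkdir -p pics
python3 - <<'E'
from plant import ctrl
import cv2,numpy as np
for n in("scene","top"):
    im=ctrl.read_camera(n); cv2.imwrite(f"pics/{n}0.png",cv2.resize(im[...,::-1],(800,600),interpolation=cv2.INTER_CUBIC))
    m=ctrl.camera_model(n);print(n,{k:np.round(v,4).tolist() if not isinstance(v,str) else v for k,v in m.items()})
print(ctrl.get_state())
E
```

```text
pics
scene {'intrinsics': [[363.7551, 0.0, 252.6723], [0.0, 363.7551, 194.4583], [0.0, 0.0, 1.0]], 'cam_to_world': [[0.787, -0.3404, 0.5145, 1.0285], [0.6169, 0.4418, -0.6513, -0.6585], [-0.0056, 0.83, 0.5578, 0.6665], [0.0, 0.0, 0.0, 1.0]]}
top {'intrinsics': [[490.1444, 0.0, 257.4835], [0.0, 490.1444, 192.4416], [0.0, 0.0, 1.0]], 'cam_to_world': [[0.012, 0.9917, -0.128, 0.3315], [-0.9998, 0.01, -0.0163, -0.0062], [-0.0149, 0.1282, 0.9916, 1.3319], [0.0, 0.0, 0.0, 1.0]]}
{'time': 0.1, 'qpos': array([ 1.07695819e+00,  2.87081589e-01,  1.57803771e+00, -1.23268804e-05,
        1.27864136e+00, -1.50006406e-01]), 'dq': array([ 6.34816203e-04, -2.95438935e-03, -2.03049575e-03, -1.29640815e-03,
        7.26907973e-05, -6.16404669e-05]), 'joint_efforts': array([ 4.60110659e-04, -4.07294941e+01, -2.93699402e+01, -1.62836927e-04,
        3.41063678e-03,  1.13677669e-05]), 'eef_pos': array([0.22722862, 0.63495937, 0.23007866]), 'tcp_rot': array([ 1.71068432e-01,  9.85258553e-01, -1.03018099e-03, -3.37370372e-04]), 'contact_force': array([-0.82503301, -0.22279771,  0.00748303]), 'wrist_torque': array([ 0.02264743, -0.01098195,  0.0190103 ]), 'finger_force': 0.0, 'opening': 1.0030949234028637}
```

View pics/scene0.png

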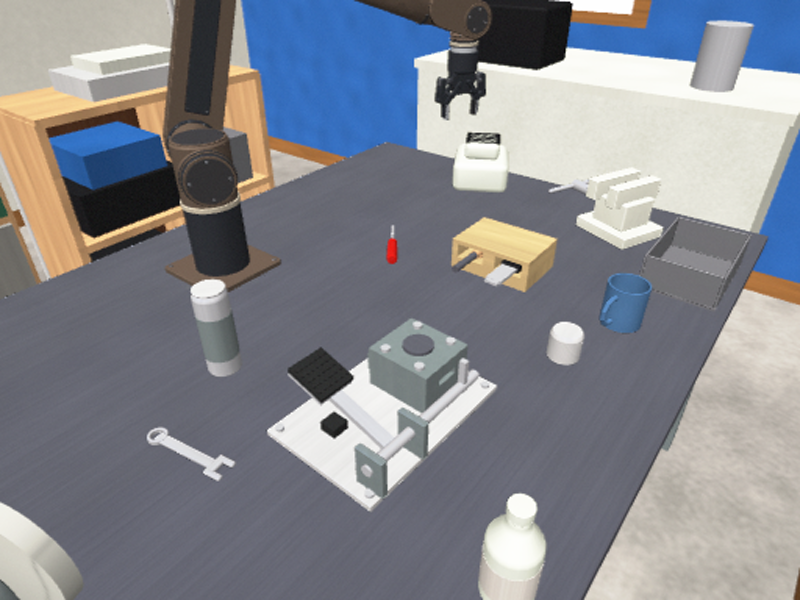

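View pics/top0.png

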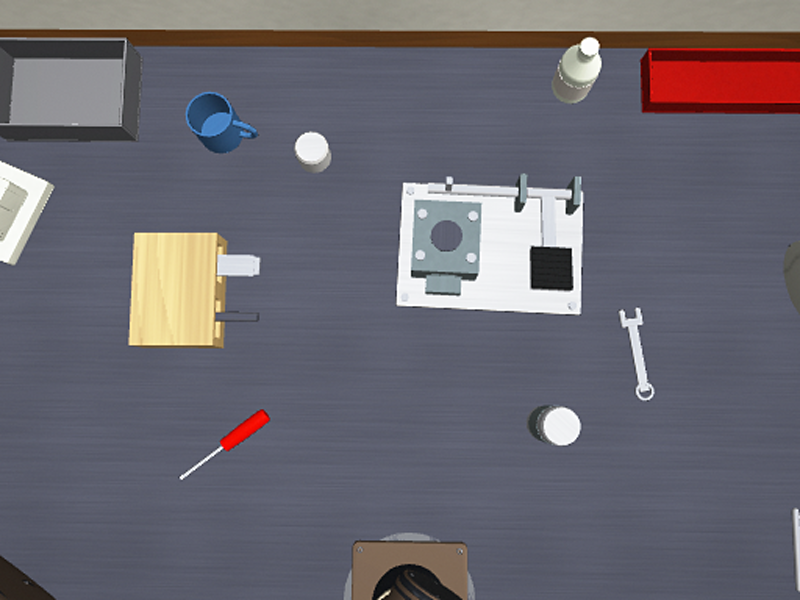

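The scene view shows the rack at (505,250), with the gauge tongue in the far bay at (503,272). In the top view the tongue is at (238,265), the drift at (238,317), the caliper block at (446,238), its ledge at (443,285), the pad at (551,268), and the white plate spans (400..582, 183..313).

```bash
cat > h.py <<'E'
from plant import ctrl
import cv2,numpy as np
def ray(n,uv,z):
    m=ctrl.camera_model(n);K=np.array(m["intrinsics"]);T=np.array(m["cam_to_world"])
    uv=np.atleast_2d(np.asarray(uv,float))
    d=np.c_[(uv[:,0]-K[0,2])/K[0,0],-(uv[:,1]-K[1,2])/K[1,1],-np.ones(len(uv))]@T[:3,:3].T
    o=T[:3,3];return o+d*((z-o[2])/d[:,2])[:,None]
def proj(n,p):
    m=ctrl.camera_model(n);K=np.array(m["intrinsics"]);T=np.array(m["cam_to_world"])
    c=(np.atleast_2d(p)-T[:3,3])@T[:3,:3];return np.c_[K[0,0]*c[:,0]/-c[:,2]+K[0,2],K[1,1]*-c[:,1]/-c[:,2]+K[1,2]]
def blob(mask,roi,off=0.5):
    """largest contour in the roi (x0,y0,x1,y1), full pixel coords; mask uint8"""
    x0,y0,x1,y1=roi;M=np.zeros_like(mask);M[y0:y1,x0:x1]=mask[y0:y1,x0:x1]
    c=max(cv2.findContours(M,cv2.RETR_EXTERNAL,cv2.CHAIN_APPROX_NONE)[0],key=cv2.contourArea)
    return c
E
python3 - <<'E'
from h import *
im=ctrl.read_camera("top");cv2.imwrite("pics/top1raw.png",im[...,::-1])
for p in[(238,265),(238,317),(180,290),(446,220),(443,285),(446,236),(430,295),(551,268),(495,250),(330,300),(221,290),(310,145)]:
    q=(int(p[0]/1.5625),int(p[1]/1.5625));print(p,im[q[1],q[0]])
def crop(n,x0,y0,x1,y1,f):
    im=ctrl.read_camera(n)[y0:y1,x0:x1,::-1];return cv2.resize(im,None,fx=f,fy=f,interpolation=cv2.INTER_NEAREST)
a=crop("top",250,110,380,210,6);cv2.imwrite("pics/c_brake.png",a)
b=crop("top",75,140,175,230,6);cv2.imwrite("pics/c_rack.png",b)
E
```

```text
(238, 265) [223 227 232]
(238, 317) [ 93  96 112]
(180, 290) [235 211 145]
(446, 220) [140 158 163]
(443, 285) [143 162 168]
(446, 236) [ 92  95 110]
(430, 295) [169 175 177]
(551, 268) [30 30 29]
(495, 250) [239 240 242]
(330, 300) [ 93  96 111]
(221, 290) [159 132  84]
(310, 145) [237 239 240]
```

View pics/c_brake.png

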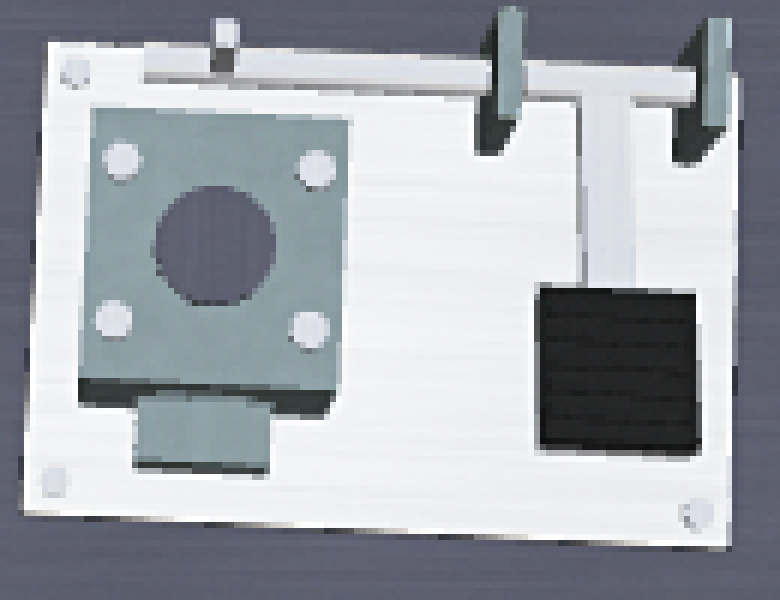

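View pics/c_rack.png

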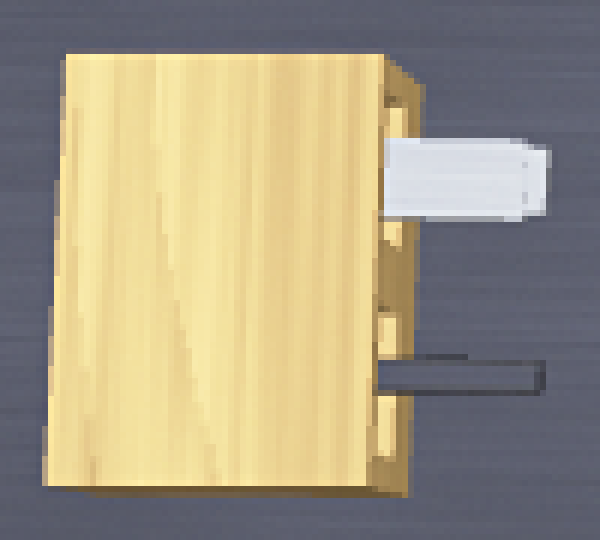

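The brake crop shows the caliper top corners at about (93,107), (351,121), (338,391), (79,379), and the pad at (538..697, 288..455). The rack crop shows the rack top (43..384, 54..486) and the tongue between rows 139 and 220, ending at column 550.

Run:
```python
from h import *
np.set_printoptions(precision=4,suppress=True)
def fc(p,o): return np.array(p,float)/6-0.5+np.array(o)
B=(250,110);R=(75,140)
cal=ray("top",fc([(93,107),(351,121),(338,391),(79,379)],B),.088)
pl=ray("top",fc([(48,42),(743,75),(728,550),(22,513)],B),.012)
rk=ray("top",fc([(66,54),(384,54),(367,486),(43,486)],R),.072)
for n,q in(("cal",cal),("plate",pl),("rack",rk)):
    print(n,q[:,:2].tolist(),"ctr",q.mean(0),[round(float(np.linalg.norm(q[i]-q[(i+1)%4])),4) for i in range(4)])
    d=(q[0]+q[1]-q[2]-q[3]);e=q[1]+q[2]-q[0]-q[3]
    print("  ang x-axis",np.arctan2(d[1],d[0]),"ang of -y axis",np.arctan2(e[1],e[0]))
led=ray("top",fc([(138,395),(270,403),(267,467),(134,461)],B),.0455);print("ledge",led)
pad=ray("top",fc([(540,287),(697,293),(701,452),(538,447)],B),.117);print("pad",pad,pad.mean(0))
im=ctrl.read_camera("top");m=((im.min(2)>185)*255).astype(np.uint8)
c=blob(m,(140,155,170,185)).reshape(-1,2)
print(c.min(0),c.max(0))
p=ray("top",c,.042)
# long edges
up=[];lo=[];
for u in range(142,160):
    col=np.where(m[155:185,u])[0]+155;up.append((u,col.min()-.5));lo.append((u,col.max()+.5))
for e in(up,lo):
    q=ray("top",e,.042);f=np.polyfit(q[:,1],q[:,0],1);print("edge dx/dy",f[0],"x at y=.28",np.polyval(f,.28),q[[0,-1],:2])
print("tip",ray("top",[(c[:,0].max()+.5,170)],.042))
```

```text
cal [[0.6631862997309929, -0.003220138680408086], [0.6578596799530829, -0.11499044155921671], [0.5393508311023383, -0.10929114421586994], [0.5435104177195655, 0.0015835082465060586]] ctr [ 0.601  -0.0565  0.088 ] [0.1119, 0.1186, 0.111, 0.1198]
  ang x-axis -0.04406724444082399 ang of -y axis -1.613377450520741
plate [[0.7140852814512127, 0.018050411347400628], [0.7009255381771635, -0.301522039890907], [0.4812265835927292, -0.29079290683380876], [0.49478535162792936, 0.027188469131344033]] ctr [ 0.5978 -0.1368  0.012 ] [0.3198, 0.22, 0.3183, 0.2195]
  ang x-axis -0.04522481722814382 ang of -y axis -1.6126796706150328
rack [[0.6064164507170038, 0.4694561465450463], [0.6076323471204842, 0.32918323631630636], [0.41793104559546945, 0.328329308694332], [0.4164014888794138, 0.46855508711437077]] ctr [0.5121 0.3989 0.072 ] [0.1403, 0.1897, 0.1402, 0.19]
  ang x-axis 0.0046218050840117 ang of -y axis -1.5610088819189447
ledge [[ 0.5438 -0.0244  0.0455]
 [ 0.5408 -0.0828  0.0455]
 [ 0.5122 -0.0815  0.0455]
 [ 0.5143 -0.0228  0.0455]]
pad [[ 0.5795 -0.1915  0.117 ]
 [ 0.5775 -0.2571  0.117 ]
 [ 0.5102 -0.2577  0.117 ]
 [ 0.5117 -0.19    0.117 ]] [ 0.5447 -0.2241  0.117 ]
[140 163] [165 176]
edge dx/dy -0.009110288537046539 x at y=.28 0.5763808700413943 [[0.576  0.3261]
 [0.5764 0.2803]]
edge dx/dy 0.00823115759459367 x at y=.28 0.5405128641774021 [[0.5406 0.3246]
 [0.5384 0.2789]]
tip [[0.5561 0.2621 0.042 ]]
```

```bash
cat >> h.py <<'E'
from scipy.spatial.transform import Rotation as Ro
def go(x,y,z,psi):
    """tool-frame shift to world TCP (x,y,z) with tool y at world angle psi"""
    s=ctrl.get_state();r=Ro.from_quat(s["tcp_rot"]);M=r.as_matrix()
    d=M.T@(np.array([x,y,z])-s["eef_pos"]);a=np.arctan2(M[1,1],M[0,1])
    yaw=-((psi-a+np.pi)%(2*np.pi)-np.pi)
    print("t %.2f"%s["time"],"pos",np.round(s["eef_pos"],4),"psi %.4f"%a,"F",np.round(s["contact_force"],1),"op %.3f"%s["opening"],"ff %.1f"%s["finger_force"],"tilt",np.round(M[2],3))
    print("shift",np.round(d,4),"yaw %.4f"%yaw)
E
python3 -c "
from h import *
go(.558,.309,.15,0)"
```

```text
t 0.30 pos [0.2274 0.6353 0.2308] psi 1.2271 F [0.3 0.1 0.2] op 1.003 ff 0.0 tilt [ 0.    -0.001 -1.   ]
shift [-0.4213 -0.1957  0.0809] yaw 1.2271
```

move_arm(
  plan=[
    {"x":-0.05,"y":-0.02,"yaw":0.15},
    {"x":-0.09,"y":-0.04,"yaw":0.3},
    {"x":-0.13,"y":-0.06,"yaw":0.45},
    {"x":-0.17,"y":-0.08,"yaw":0.6},
    {"x":-0.21,"y":-0.1,"yaw":0.75},
  ],
)

```text
validation failed for argument at $.pl...
```

```bash
python3 -c "
from h import *
go(.558,.309,.15,0)"
```

```text
t 0.30 pos [0.2274 0.6353 0.2308] psi 1.2271 F [0.3 0.1 0.2] op 1.003 ff 0.0 tilt [ 0.    -0.001 -1.   ]
shift [-0.4213 -0.1957  0.0809] yaw 1.2271
```

All five keys are probably required.

move_arm(
  plan=[
    {"x":-0.04,"y":-0.02,"z":0,"yaw":0.15,"fingers":0},
    {"x":-0.08,"y":-0.04,"z":0,"yaw":0.3,"fingers":0},
    {"x":-0.125,"y":-0.06,"z":0,"yaw":0.45,"fingers":0},
    {"x":-0.17,"y":-0.08,"z":0,"yaw":0.6,"fingers":0},
    {"x":-0.21,"y":-0.1,"z":0,"yaw":0.75,"fingers":0},
  ],
  force=100,
)

```text
time: 0.8
eef_pos: [0.3928, 0.469, 0.2314]
tcp_rot: [0.523, 0.853, 0.0, 0.0]
contact_force: [0.4, -0.1, 1.2]
opening: 0.996
finger_force: 0.0
```

```bash
python3 -c "
from h import *
go(.558,.309,.15,0)"
```

```text
t 0.80 pos [0.3928 0.469  0.2314] psi 0.4707 F [ 0.4 -0.1  1.2] op 0.996 ff 0.0 tilt [-0.  0. -1.]
shift [-0.2175  0.0746  0.0815] yaw 0.4707
```

move_arm(
  plan=[
    {"x":-0.044,"y":0.015,"z":0.0,"yaw":0.12,"fingers":0},
    {"x":-0.088,"y":0.03,"z":0.0,"yaw":0.24,"fingers":0},
    {"x":-0.131,"y":0.045,"z":0.02,"yaw":0.36,"fingers":0},
    {"x":-0.174,"y":0.06,"z":0.04,"yaw":0.47,"fingers":0},
    {"x":-0.2175,"y":0.0746,"z":0.06,"yaw":0.4707,"fingers":0},
  ],
)

```text
time: 1.3
eef_pos: [0.5588, 0.3103, 0.1711]
tcp_rot: [0.706, 0.709, 0.001, 0.0]
contact_force: [0.4, 0.7, 0.0]
opening: 1.006
finger_force: 0.0
```

```bash
python3 -c "
from h import *
im=ctrl.read_camera('scene')[100:250,230:400,::-1]
cv2.imwrite('pics/g1.png',cv2.resize(im,None,fx=4,fy=4,interpolation=cv2.INTER_CUBIC))
go(.558,.309,.029,0)"
```

```text
t 1.35 pos [0.5617 0.3043 0.1667] psi 0.0013 F [ 1.  -3.1 -1.2] op 0.998 ff 0.0 tilt [-0.005 -0.001 -1.   ]
shift [ 0.0054 -0.0035  0.1376] yaw 0.0013
```

View pics/g1.png

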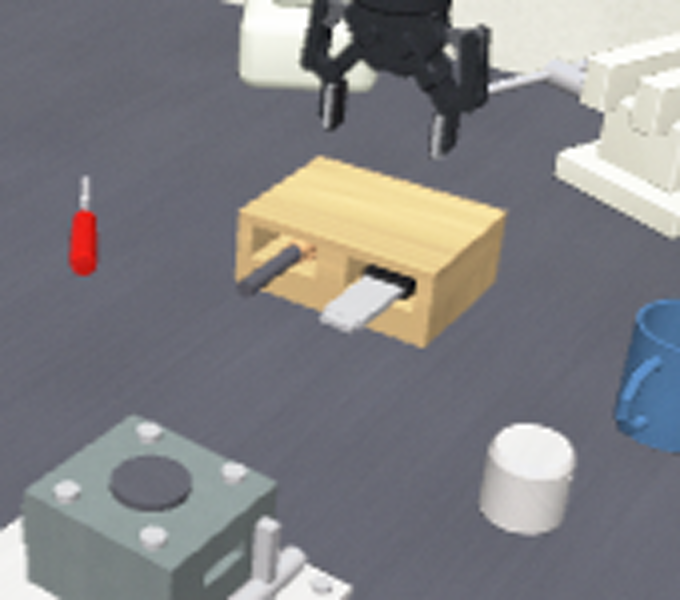

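The crop shows the gripper open above the rack, with the tongue at (360,300) and the drift at (270,268). The fingers close across the tongue. Next I descend and let it settle.

move_arm(
  plan=[
    {"x":0,"y":0,"z":0.0,"yaw":0,"fingers":0},
    {"x":0,"y":0,"z":0.04,"yaw":0,"fingers":0},
    {"x":0,"y":0,"z":0.07,"yaw":0,"fingers":0},
    {"x":0,"y":0,"z":0.07,"yaw":0,"fingers":0},
    {"x":0,"y":0,"z":0.07,"yaw":0,"fingers":0},
  ],
)

```text
time: 1.85
eef_pos: [0.5571, 0.3126, 0.102]
tcp_rot: [0.704, 0.71, 0.0, -0.0]
contact_force: [-0.5, -0.1, 0.6]
opening: 1.0
finger_force: 0.0
```

```bash
python3 -c "
from h import *
go(.558,.309,.029,0)"
```

```text
t 1.85 pos [0.5571 0.3126 0.102 ] psi 0.0076 F [-0.5 -0.1  0.6] op 1.000 ff 0.0 tilt [ 0. -0. -1.]
shift [-0.0036  0.0009  0.073 ] yaw 0.0076
```

move_arm(
  plan=[
    {"x":-0.004,"y":0.001,"z":0.035,"yaw":0.007,"fingers":0},
    {"x":-0.004,"y":0.001,"z":0.06,"yaw":0.007,"fingers":0},
    {"x":-0.004,"y":0.001,"z":0.073,"yaw":0.007,"fingers":0},
    {"x":-0.004,"y":0.001,"z":0.073,"yaw":0.007,"fingers":0},
    {"x":-0.004,"y":0.001,"z":0.073,"yaw":0.007,"fingers":0.3},
  ],
)

```text
time: 2.35
eef_pos: [0.5599, 0.3085, 0.0305]
tcp_rot: [0.707, 0.707, 0.001, 0.001]
contact_force: [0.8, 0.0, 0.2]
opening: 0.858
finger_force: 0.0
```

move_arm(
  plan=[
    {"x":0,"y":0,"z":0,"yaw":0,"fingers":1},
    {"x":0,"y":0,"z":0,"yaw":0,"fingers":1},
    {"x":0,"y":0,"z":0,"yaw":0,"fingers":1},
    {"x":0,"y":0,"z":0,"yaw":0,"fingers":1},
    {"x":0,"y":0,"z":0,"yaw":0,"fingers":1},
  ],
)

```text
time: 2.85
eef_pos: [0.5594, 0.3079, 0.0299]
tcp_rot: [0.707, 0.707, 0.001, 0.0]
contact_force: [-2.3, -0.8, 5.4]
opening: 0.386
finger_force: 98.8
```

```bash
python3 -c "
from h import *
go(.558,.309,.029,0)
im=ctrl.read_camera('scene')[100:220,260:400,::-1]
cv2.imwrite('pics/g2.png',cv2.resize(im,None,fx=4,fy=4,interpolation=cv2.INTER_CUBIC))
"
```

```text
t 2.85 pos [0.5594 0.3079 0.0299] psi -0.0008 F [-2.3 -0.8  5.4] op 0.386 ff 98.8 tilt [ 0.001  0.002 -1.   ]
shift [ 0.0011 -0.0014  0.0009] yaw -0.0008
```

View pics/g2.png

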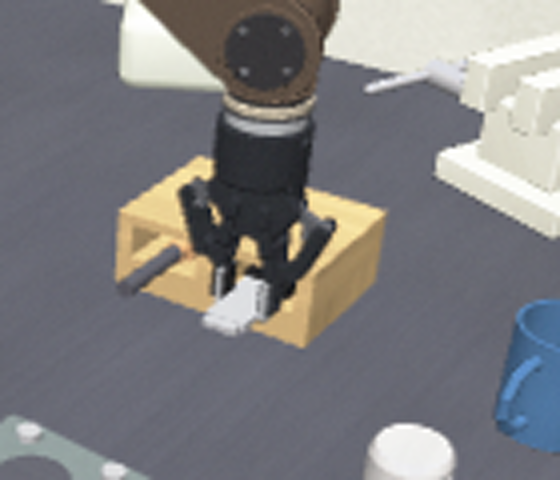

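The fingers hold the tongue (pixel 240,300) just outside the mouth, and the drift is untouched. Next I lift slightly and pull straight out.

move_arm(
  plan=[
    {"x":-0.005,"y":0,"z":-0.004,"yaw":0,"fingers":1},
    {"x":-0.025,"y":0,"z":-0.005,"yaw":0,"fingers":1},
    {"x":-0.05,"y":0,"z":-0.005,"yaw":0,"fingers":1},
    {"x":-0.075,"y":0,"z":-0.005,"yaw":0,"fingers":1},
    {"x":-0.1,"y":0,"z":-0.005,"yaw":0,"fingers":1},
  ],
)

```text
time: 3.4
eef_pos: [0.5576, 0.2063, 0.0325]
tcp_rot: [0.707, 0.707, -0.001, -0.0]
contact_force: [0.1, 0.2, -0.8]
opening: 0.389
finger_force: 99.4
```

move_arm(
  plan=[
    {"x":-0.025,"y":0,"z":0,"yaw":0,"fingers":1},
    {"x":-0.05,"y":0,"z":0,"yaw":0,"fingers":1},
    {"x":-0.065,"y":0,"z":0,"yaw":0,"fingers":1},
    {"x":-0.07,"y":0,"z":0,"yaw":0,"fingers":1},
    {"x":-0.07,"y":0,"z":0,"yaw":0,"fingers":1},
  ],
)

```text
time: 3.9
eef_pos: [0.5583, 0.1372, 0.0331]
tcp_rot: [0.708, 0.706, -0.0, -0.0]
contact_force: [0.5, 0.3, -2.2]
opening: 0.387
finger_force: 99.4
```

```bash
python3 -c "
from h import *
go(.559,.138,.0,0)
im=ctrl.read_camera('scene')[100:250,220:400,::-1]
cv2.imwrite('pics/g3.png',cv2.resize(im,None,fx=4,fy=4,interpolation=cv2.INTER_CUBIC))
"
```

```text
t 3.90 pos [0.5583 0.1372 0.0331] psi -0.0018 F [ 0.5  0.3 -2.2] op 0.387 ff 99.4 tilt [ 0. -0. -1.]
shift [0.0007 0.0007 0.0331] yaw -0.0018
```

View pics/g3.png

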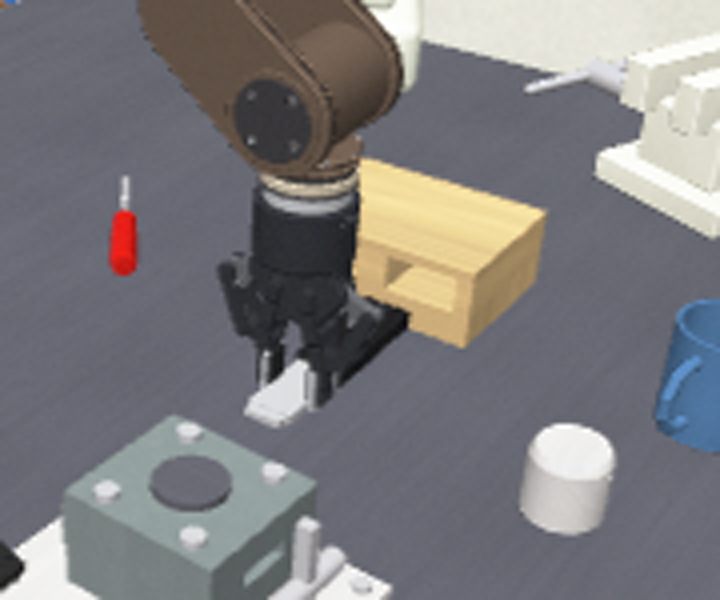

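The gauge is clear of the rack and roughly level, with the handle trailing to (390,330) and the rack bay empty. Next I lower it, watching the force.

move_arm(
  plan=[
    {"x":0,"y":0,"z":0.015,"yaw":0,"fingers":1},
    {"x":0,"y":0,"z":0.024,"yaw":0,"fingers":1},
    {"x":0,"y":0,"z":0.028,"yaw":0,"fingers":1},
    {"x":0,"y":0,"z":0.03,"yaw":0,"fingers":1},
    {"x":0,"y":0,"z":0.03,"yaw":0,"fingers":1},
  ],
)

```text
time: 4.45
eef_pos: [0.5582, 0.1379, 0.0027]
tcp_rot: [0.707, 0.707, -0.0, -0.0]
contact_force: [-0.6, 0.3, -2.0]
opening: 0.384
finger_force: 99.5
```

move_arm(
  plan=[
    {"x":0,"y":0,"z":0.001,"yaw":0,"fingers":1},
    {"x":0,"y":0,"z":0.002,"yaw":0,"fingers":1},
    {"x":0,"y":0,"z":0.003,"yaw":0,"fingers":1},
    {"x":0,"y":0,"z":0.003,"yaw":0,"fingers":1},
    {"x":0,"y":0,"z":0.003,"yaw":0,"fingers":1},
  ],
)

```text
time: 4.95
eef_pos: [0.5588, 0.1376, 0.0007]
tcp_rot: [0.707, 0.707, 0.0, 0.0]
contact_force: [-0.2, -0.2, -1.1]
opening: 0.384
finger_force: 99.6
```

move_arm(
  plan=[
    {"x":0,"y":0,"z":0,"yaw":0,"fingers":0.3},
    {"x":0,"y":0,"z":0,"yaw":0,"fingers":0},
    {"x":0,"y":0,"z":0,"yaw":0,"fingers":0},
    {"x":0,"y":0,"z":0,"yaw":0,"fingers":0},
    {"x":0,"y":0,"z":-0.01,"yaw":0,"fingers":0},
  ],
)

```text
time: 5.45
eef_pos: [0.5572, 0.1375, 0.0093]
tcp_rot: [0.707, 0.707, -0.001, -0.001]
contact_force: [0.5, 0.8, 0.6]
opening: 0.999
finger_force: 0.0
```

move_arm(
  plan=[
    {"x":0,"y":0,"z":-0.03,"yaw":0,"fingers":0},
    {"x":0.03,"y":0,"z":-0.06,"yaw":0,"fingers":0},
    {"x":0.07,"y":0,"z":-0.06,"yaw":0,"fingers":0},
    {"x":0.093,"y":0,"z":-0.06,"yaw":0,"fingers":0},
    {"x":0.093,"y":0,"z":-0.06,"yaw":0,"fingers":0},
  ],
)

```text
time: 5.95
eef_pos: [0.5588, 0.2333, 0.0718]
tcp_rot: [0.706, 0.708, 0.001, 0.0]
contact_force: [0.7, 0.4, -0.2]
opening: 1.002
finger_force: 0.0
```

```bash
python3 -c "
from h import *
im=ctrl.read_camera('top')
cv2.imwrite('pics/t4.png',cv2.resize(im[110:230,110:290,::-1],None,fx=4,fy=4,interpolation=cv2.INTER_NEAREST))
m=((im.min(2)>185)*255).astype(np.uint8)
c=blob(m,(165,150,245,190));u0,v0,w,h=cv2.boundingRect(c);print(u0,v0,w,h)
for s in(0,1):
    e=[]
    for u in range(u0+4,u0+w-8):
        col=np.where(m[150:190,u])[0]+150
        if len(col)>5: e.append((u,col.max()+.5 if s else col.min()-.5))
    q=ray('top',e,.012);print(np.polyfit(q[:,1],q[:,0],1),q[[0,-1],:2])
print('tip',ray('top',[(u0+w-.5,v0+h/2)],.012))
go(.559,.231,.001,0)"
```

```text
201 165 29 13
[-0.09880742  0.59021713] [[0.57487549 0.16023392]
 [0.57806043 0.11640906]]
[-0.00958045  0.54313031] [[0.5416034  0.15937768]
 [0.5420225  0.11563298]]
tip [[0.55884293 0.09273162 0.012     ]]
t 6.00 pos [0.5586 0.2318 0.0712] psi 0.0019 F [-0.3 -0.6  0.7] op 1.000 ff 0.0 tilt [-0.     0.001 -1.   ]
shift [-0.0008  0.0003  0.0702] yaw 0.0019
```

View pics/t4.png

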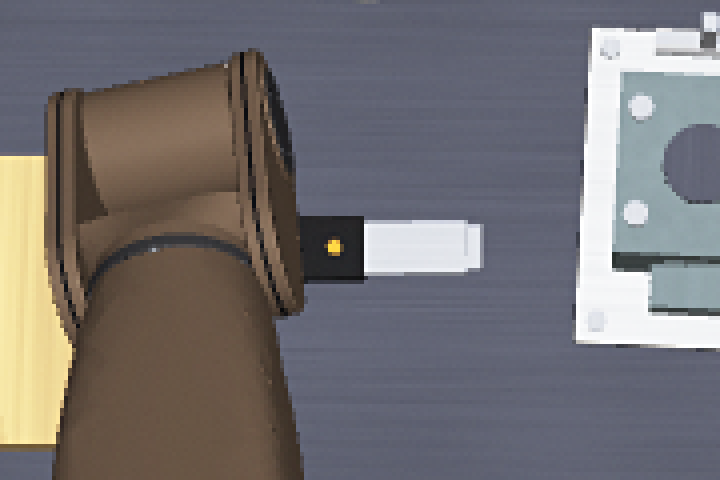

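The crop shows the gauge flat on the bench along image x, with the shoulder at column 363 and the tip at 483. The handle is under the gripper. Next I grasp the handle.

move_arm(
  plan=[
    {"x":0,"y":0,"z":0.03,"yaw":0,"fingers":0},
    {"x":0,"y":0,"z":0.055,"yaw":0,"fingers":0},
    {"x":0,"y":0,"z":0.068,"yaw":0,"fingers":0},
    {"x":0,"y":0,"z":0.07,"yaw":0,"fingers":0.2},
    {"x":0,"y":0,"z":0.07,"yaw":0,"fingers":0.3},
  ],
)

```text
time: 6.5
eef_pos: [0.5588, 0.2301, 0.0005]
tcp_rot: [0.708, 0.707, -0.0, -0.0]
contact_force: [-0.0, 0.4, 0.1]
opening: 0.706
finger_force: 0.0
```

move_arm(
  plan=[
    {"x":0,"y":0,"z":0,"yaw":0,"fingers":0.5},
    {"x":0,"y":0,"z":0,"yaw":0,"fingers":1},
    {"x":0,"y":0,"z":0,"yaw":0,"fingers":1},
    {"x":0,"y":0,"z":0,"yaw":0,"fingers":1},
    {"x":0,"y":0,"z":0,"yaw":0,"fingers":1},
  ],
  force=80,
)

```text
time: 7.0
eef_pos: [0.5603, 0.2309, 0.0024]
tcp_rot: [0.707, 0.707, 0.001, 0.001]
contact_force: [0.2, -0.1, 5.3]
opening: 0.491
finger_force: 83.5
```

```bash
python3 -c "
from h import *
go(.44,.05,.11,1.5267)"
```

```text
t 7.00 pos [0.5603 0.2309 0.0024] psi -0.0006 F [ 0.2 -0.1  5.3] op 0.491 ff 83.5 tilt [ 0.001  0.004 -1.   ]
shift [-0.1809 -0.1198 -0.1081] yaw -1.5273
```

```bash
python3 -c "
from h import *
s=ctrl.get_state();print(s['qpos'].tolist(),s['eef_pos'])"
```

```text
[0.223730657913381, 0.41868012355968465, 1.8729018344884898, -0.00031744516001627765, 0.8463426425990977, 0.22456679026601933] [0.56026881 0.2309018  0.00242588]
```

move_arm(
  plan=[
    {"x":0,"y":0,"z":-0.02,"yaw":0,"fingers":1},
    {"x":0,"y":0,"z":-0.05,"yaw":0,"fingers":1},
    {"x":-0.02,"y":-0.03,"z":-0.06,"yaw":0,"fingers":1},
    {"x":-0.03,"y":-0.06,"z":-0.06,"yaw":0,"fingers":1},
    {"x":-0.03,"y":-0.06,"z":-0.06,"yaw":0,"fingers":1},
  ],
)

```text
time: 7.5
eef_pos: [0.4932, 0.1997, 0.0584]
tcp_rot: [0.707, 0.707, -0.003, -0.002]
contact_force: [-0.8, 0.1, -1.9]
opening: 0.488
finger_force: 82.5
```

```bash
python3 -c "
from h import *
s=ctrl.get_state();print(s['qpos'].tolist(),s['eef_pos'])
go(.44,.05,.06,1.5267)"
```

```text
[0.1937446363142425, 0.19234446568407673, 2.038740624863224, 0.000350218671175201, 0.9175580347131312, 0.19443960003241978] [0.4932455  0.1996721  0.05842656]
t 7.50 pos [0.4932 0.1997 0.0584] psi -0.0009 F [-0.8  0.1 -1.9] op 0.488 ff 82.5 tilt [-0.001 -0.007 -1.   ]
shift [-0.1497 -0.0531 -0.001 ] yaw -1.5276
```

```bash
python3 -c "
import numpy as np
from scipy.optimize import fsolve
P=[(.287082,1.578038,.66666,.23008),(.41868,1.8729,.5975,.00243),(.192344,2.03874,.5224,.05843)]
A=[];B=[]
for q2,q3,r,z in P:
    A.append([np.sin(q2),np.sin(q2+q3),1,0]);B.append(r)
    A.append([np.cos(q2),np.cos(q2+q3),0,1]);B.append(z)
s,res,_,_=np.linalg.lstsq(np.array(A),B,rcond=None);print(s,res)
a,b,c,h=s
for z in(.05,.06,.1,.15):
  for r in(.38,.4,.42,.43,.44,.46):
    rho=np.sqrt(r*r-.101**2)
    x=fsolve(lambda q:[a*np.sin(q[0])+b*np.sin(q[0]+q[1])+c-rho,a*np.cos(q[0])+b*np.cos(q[0]+q[1])+h-z],[.1,2.1])
    print(z,r,np.round([x[0],x[1],np.pi-x.sum()],3))
"
```

```text
[ 0.44521188  0.57178279 -0.01132871 -0.02862635] [4.34702951e-05]
0.05 0.38 [-0.147  2.403  0.886]
0.05 0.4 [-0.095  2.357  0.879]
0.05 0.42 [-0.045  2.311  0.876]
0.05 0.43 [-0.022  2.288  0.875]
0.05 0.44 [2.000e-03 2.265e+00 8.750e-01]
0.05 0.46 [0.047 2.219 0.876]
0.06 0.38 [-0.167  2.398  0.911]
0.06 0.4 [-0.115  2.352  0.904]
0.06 0.42 [-0.065  2.307  0.899]
0.06 0.43 [-0.04   2.284  0.898]
0.06 0.44 [-0.017  2.261  0.898]
0.06 0.46 [0.029 2.215 0.898]
0.1 0.38 [-0.242  2.373  1.011]
0.1 0.4 [-0.187  2.329  1.   ]
0.1 0.42 [-0.135  2.284  0.992]
0.1 0.43 [-0.109  2.261  0.99 ]
0.1 0.44 [-0.085  2.239  0.987]
0.1 0.46 [-0.036  2.193  0.985]
0.15 0.38 [-0.318  2.33   1.129]
0.15 0.4 [-0.262  2.288  1.115]
0.15 0.42 [-0.208  2.245  1.105]
0.15 0.43 [-0.181  2.223  1.1  ]
0.15 0.44 [-0.156  2.201  1.096]
0.15 0.46 [-0.106  2.157  1.091]
```

move_arm(
  plan=[
    {"x":-0.01,"y":-0.01,"z":-0.03,"yaw":-0.14,"fingers":1},
    {"x":-0.03,"y":-0.02,"z":-0.06,"yaw":-0.28,"fingers":1},
    {"x":-0.05,"y":-0.03,"z":-0.07,"yaw":-0.42,"fingers":1},
    {"x":-0.07,"y":-0.04,"z":-0.07,"yaw":-0.56,"fingers":1},
    {"x":-0.09,"y":-0.05,"z":-0.07,"yaw":-0.7,"fingers":1},
  ],
)

```text
time: 8.0
eef_pos: [0.4485, 0.1102, 0.1307]
tcp_rot: [0.419, 0.908, 0.0, 0.0]
contact_force: [-0.8, 0.2, -1.7]
opening: 0.49
finger_force: 82.7
```

```bash
python3 -c "
from h import *
go(.388,-.0473,.12,1.5267)"
```

```text
t 8.00 pos [0.4485 0.1102 0.1307] psi 0.7056 F [-0.8  0.2 -1.7] op 0.490 ff 82.7 tilt [-0.001  0.001 -1.   ]
shift [-0.0807 -0.1482  0.0107] yaw -0.8211
```

move_arm(
  plan=[
    {"x":-0.015,"y":-0.025,"z":0,"yaw":-0.14,"fingers":1},
    {"x":-0.03,"y":-0.055,"z":0,"yaw":-0.28,"fingers":1},
    {"x":-0.045,"y":-0.085,"z":0,"yaw":-0.42,"fingers":1},
    {"x":-0.06,"y":-0.115,"z":0,"yaw":-0.56,"fingers":1},
    {"x":-0.075,"y":-0.14,"z":0,"yaw":-0.7,"fingers":1},
  ],
)

```text
time: 8.5
eef_pos: [0.3887, -0.0377, 0.13]
tcp_rot: [0.083, 0.997, 0.0, -0.0]
contact_force: [1.2, -0.1, -1.4]
opening: 0.489
finger_force: 82.6
```

move_arm(
  plan=[
    {"x":0,"y":0,"z":0,"yaw":-0.12,"fingers":1},
    {"x":0,"y":0,"z":0,"yaw":-0.12,"fingers":1},
    {"x":0,"y":0,"z":0,"yaw":-0.12,"fingers":1},
  ],
)

```text
time: 8.8
eef_pos: [0.3896, -0.0366, 0.1302]
tcp_rot: [0.027, 1.0, 0.0, -0.0]
contact_force: [0.1, -0.0, -2.1]
opening: 0.489
finger_force: 82.6
```

```bash
python3 -c "
from h import *
go(.388,-.0473,.075,1.5267)"
```

```text
t 8.80 pos [ 0.3896 -0.0366  0.1302] psi 1.5166 F [ 0.1 -0.  -2.1] op 0.489 ff 82.6 tilt [ 0.  0. -1.]
shift [ 0.001  -0.0108  0.0552] yaw -0.0101
```

move_arm(
  plan=[
    {"x":0.001,"y":-0.011,"z":0.02,"yaw":-0.01,"fingers":1},
    {"x":0.001,"y":-0.011,"z":0.05,"yaw":-0.01,"fingers":1},
    {"x":0.001,"y":-0.011,"z":0.07,"yaw":-0.01,"fingers":1},
    {"x":0.001,"y":-0.011,"z":0.0795,"yaw":-0.01,"fingers":1},
    {"x":0.001,"y":-0.011,"z":0.0795,"yaw":-0.01,"fingers":1},
  ],
)

```text
time: 9.3
eef_pos: [0.3871, -0.0468, 0.0496]
tcp_rot: [0.021, 1.0, 0.001, -0.002]
contact_force: [-0.2, 0.2, -1.7]
opening: 0.498
finger_force: 82.5
```

```bash
cat > look.py <<'E'
from h import *
import sys
im=ctrl.read_camera('top')
a=cv2.resize(im[140:230,230:330,::-1],None,fx=6,fy=6,interpolation=cv2.INTER_NEAREST)
im2=ctrl.read_camera('scene')
b=cv2.resize(im2[150:300,160:340,::-1],(648,540),interpolation=cv2.INTER_CUBIC)[:,:]
a=cv2.resize(a,(400,360));b=cv2.resize(b,(400,333))
o=np.zeros((360,800,3),np.uint8);o[:360,:400]=a;o[:333,400:]=b
cv2.imwrite(sys.argv[1],o)
E
python3 look.py pics/i5.png; python3 -c "
from h import *
go(.388,-.0473,.0504,1.5267)"
```

```text
t 9.40 pos [ 0.3888 -0.0476  0.0515] psi 1.5292 F [ 0.3  0.  -1.6] op 0.488 ff 82.5 tilt [-0.001 -0.    -1.   ]
shift [0.0009 0.0003 0.0011] yaw 0.0025
```

View pics/i5.png

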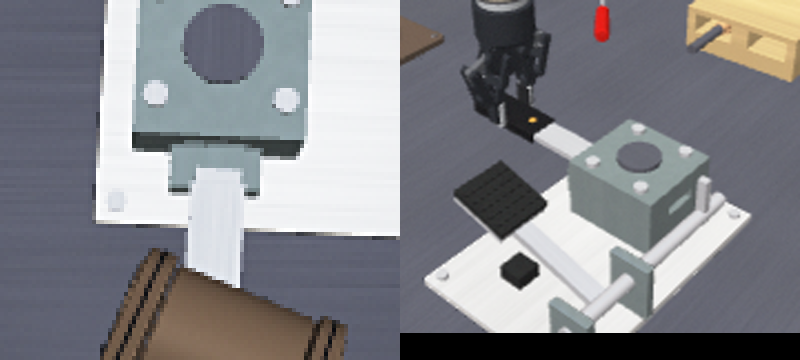

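The left view shows the tongue tip over the ledge at (218,170), and the ledge spans columns 169 to 261. The scene half shows the gauge level and aimed at the caliper. I now measure the lateral centring over the ledge rows.

```bash
python3 -c "
from h import *
im=ctrl.read_camera('top').astype(int)
g=im[...,0]
for v in range(176,188):print(v,g[v,268:300])
"
```

```text
176 [ 53  53  54  54  75 129 130 125 126 124 124 122 121 101 126 126 124 123
 123 126 126 126 129 100  78  57  57  56  54  57  57  57]
177 [ 74  74  75  63  81 148 150 146 146 144 146 143 145 143 148 148 148 148
 145 145 145 146 145 118 125 126 129  99  52  55  55  56]
178 [254 254 255 222 190 143 146 146 146 142 143 141 141 141 144 146 146 143
 144 144 143 143 143 143 146 148 148  78  56  58  60  58]
179 [244 245 245 248 235 138 145 144 145 143 142 139 139 139 143 144 144 143
 141 141 142 142 141 144 145 144 142 194 173 172 174 175]
180 [244 244 245 248 183 138 145 144 144 144 141 142 144 141 144 146 145 142
 142 141 140 141 140 143 144 142 141 240 253 251 251 251]
181 [245 245 246 249 209 138 144 144 145 141 141 211 228 206 207 208 209 187
 187 189 166 166 166 139 146 142 140 235 245 243 244 243]
182 [240 240 241 245 205 139 145 144 144 141 139 209 228 224 224 225 224 224
 225 224 224 225 208 138 143 142 140 235 245 242 242 242]
183 [242 242 243 247 204 139 146 144 144 141 138 209 229 226 226 225 225 223
 224 225 224 226 206 138 141 142 138 236 244 243 242 242]
184 [243 243 244 249 143 140 146 145 145 140 168 205 221 220 220 219 221 220
 221 221 222 224 207 137 143 143 140 250 243 241 240 241]
185 [244 244 246 251 172 143 147 146 143 140 237 226 222 219 223 221 225 224
 224 221 224 221 228 166 142 141 138 250 243 242 241 241]
186 [241 240 243 250 144 113 120 120 116 138 236 225 221 220 222 220 227 225
 222 221 225 222 229 213 139 144 137 253 245 244 243 243]
187 [240 240 242 248 101  47  52  53  51  92 235 224 219 219 222 222 225 223
 222 223 223 220 230 209 112 114 114 253 245 244 243 243]
```

```bash
python3 -c "
from h import *
print(ray('top',[(284.5,182.5),(284.4,186)],.0605),ray('top',[(283.33,182.5)],.0455))
go(.388,-.0473,.0504,1.5267)"
```

```text
[[ 0.52261993 -0.05573153  0.0605    ]
 [ 0.51335344 -0.05551543  0.0605    ]] [[ 0.52484496 -0.05321601  0.0455    ]]
t 9.45 pos [ 0.3892 -0.0478  0.0519] psi 1.5292 F [ 0.3 -0.3 -1.7] op 0.490 ff 82.5 tilt [-0.002 -0.001 -1.   ]
shift [0.0012 0.0005 0.0015] yaw 0.0025
```

move_arm(
  plan=[
    {"x":0,"y":0.0024,"z":0.001,"yaw":0.002,"fingers":1},
    {"x":0,"y":0.0024,"z":0.001,"yaw":0.002,"fingers":1},
    {"x":-0.007,"y":0.0024,"z":0.001,"yaw":0.002,"fingers":1},
    {"x":-0.013,"y":0.0024,"z":0.001,"yaw":0.002,"fingers":1},
    {"x":-0.019,"y":0.0024,"z":0.001,"yaw":0.002,"fingers":1},
  ],
)

```text
time: 9.95
eef_pos: [0.4081, -0.0463, 0.0501]
tcp_rot: [0.022, 1.0, -0.0, 0.0]
contact_force: [-0.5, 0.3, -2.0]
opening: 0.49
finger_force: 82.6
```

```bash
python3 -c "
from h import *
go(.4832,-.0515+.0024,.0506,1.5267)
g=ctrl.read_camera('top')[...,0].astype(int)
for v in range(178,186):print(v,g[v,268:300])
"
```

```text
t 9.95 pos [ 0.4081 -0.0463  0.0501] psi 1.5269 F [-0.5  0.3 -2. ] op 0.490 ff 82.6 tilt [-0.001 -0.    -1.   ]
shift [-0.0752  0.0005 -0.0004] yaw 0.0002
178 [253 254 255 221 191 142 147 145 143 149 233 225 221 222 223 224 225 223
 223 224 222 224 216 140 146 147 149  79  56  59  60  60]
179 [245 245 246 249 236 140 145 143 142 190 231 222 221 221 222 223 225 223
 222 227 221 224 235 162 143 145 144 193 173 174 174 178]
180 [245 244 245 248 182 139 144 144 142 187 229 221 219 220 221 224 225 223
 221 224 220 223 234 159 142 144 143 240 253 252 251 252]
181 [245 245 246 250 210 138 145 143 142 172 230 221 220 220 221 226 225 221
 220 225 219 223 234 157 141 143 139 236 245 243 244 244]
182 [240 240 241 245 205 139 145 143 139 212 226 221 219 221 221 225 223 223
 222 226 218 223 234 136 142 143 139 236 245 243 242 242]
183 [242 242 243 246 204 140 145 143 141 212 224 220 219 221 221 224 224 221
 222 226 218 223 235 136 144 142 139 235 245 243 242 243]
184 [243 243 244 249 144 140 146 144 141 210 225 220 218 221 219 225 223 221
 222 226 218 224 234 136 144 141 140 250 243 241 241 241]
185 [244 245 246 251 172 143 148 144 141 197 225 217 219 223 219 227 223 221
 223 223 218 226 233 137 143 145 137 251 243 242 241 241]
```

Centred to about half a millimetre, and the tip has passed the face without any force. Next I slide it in.

move_arm(
  plan=[
    {"x":-0.012,"y":0.0003,"z":0,"yaw":0,"fingers":1},
    {"x":-0.024,"y":0.0003,"z":0,"yaw":0,"fingers":1},
    {"x":-0.036,"y":0.0003,"z":0,"yaw":0,"fingers":1},
    {"x":-0.048,"y":0.0003,"z":0,"yaw":0,"fingers":1},
    {"x":-0.055,"y":0.0003,"z":0,"yaw":0,"fingers":1},
  ],
)

```text
time: 10.5
eef_pos: [0.4637, -0.0484, 0.05]
tcp_rot: [0.022, 1.0, -0.0, 0.0]
contact_force: [-0.1, 0.7, -1.2]
opening: 0.491
finger_force: 82.6
```

```bash
python3 -c "
from h import *
go(.4832,-.0515+.0024,.0506,1.5267)
"
```

```text
t 10.50 pos [ 0.4637 -0.0484  0.05  ] psi 1.5271 F [-0.1  0.7 -1.2] op 0.491 ff 82.6 tilt [-0.001 -0.    -1.   ]
shift [-0.0195  0.0001 -0.0006] yaw 0.0004
```

move_arm(
  plan=[
    {"x":-0.006,"y":0,"z":0,"yaw":0,"fingers":1},
    {"x":-0.011,"y":0,"z":0,"yaw":0,"fingers":1},
    {"x":-0.015,"y":0,"z":0,"yaw":0,"fingers":1},
    {"x":-0.018,"y":0,"z":0,"yaw":0,"fingers":1},
    {"x":-0.02,"y":0,"z":0,"yaw":0,"fingers":1},
  ],
)

```text
time: 11.0
eef_pos: [0.4822, -0.049, 0.0498]
tcp_rot: [0.022, 1.0, -0.0, -0.0]
contact_force: [0.1, -0.3, -0.7]
opening: 0.491
finger_force: 82.6
```

move_arm(
  plan=[
    {"x":-0.001,"y":0,"z":0,"yaw":0,"fingers":1},
    {"x":-0.002,"y":0,"z":0,"yaw":0,"fingers":1},
    {"x":-0.003,"y":0,"z":0,"yaw":0,"fingers":1},
    {"x":-0.003,"y":0,"z":0,"yaw":0,"fingers":1},
  ],
)

```text
time: 11.4
eef_pos: [0.4831, -0.0489, 0.0492]
tcp_rot: [0.022, 1.0, 0.0, -0.003]
contact_force: [-4.8, 1.0, 0.1]
opening: 0.487
finger_force: 82.9
```

move_arm(
  plan=[
    {"x":-0.001,"y":0,"z":0,"yaw":0,"fingers":1},
    {"x":-0.002,"y":0,"z":0,"yaw":0,"fingers":1},
    {"x":-0.002,"y":0,"z":0,"yaw":0,"fingers":1},
  ],
)

```text
time: 11.7
eef_pos: [0.4831, -0.0489, 0.0485]
tcp_rot: [0.021, 1.0, 0.0, -0.005]
contact_force: [-10.1, -1.5, 2.8]
opening: 0.488
finger_force: 83.1
```

```bash
python3 look.py pics/i6.png; python3 -c "
from h import *
go(.4832,-.0491,.0506,1.5267)"
```

```text
t 11.80 pos [ 0.4831 -0.0489  0.0485] psi 1.5285 F [-9.9 -1.8  2.4] op 0.490 ff 83.1 tilt [ 0.011  0.001 -1.   ]
shift [-0.0001 -0.0002 -0.0021] yaw 0.0018
```

View pics/i6.png

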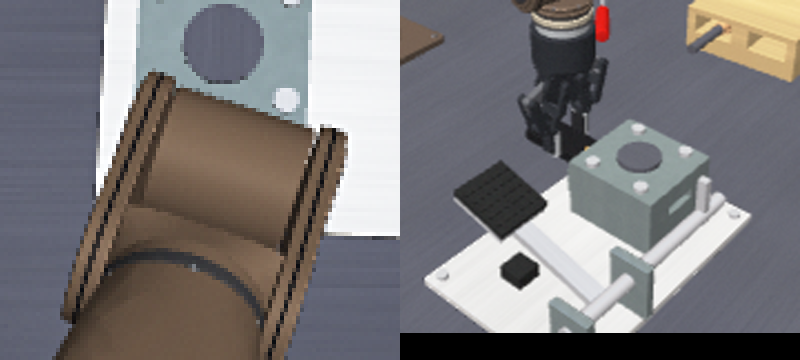

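The scene half shows the handle against the caliper face. Motion stopped at x = 0.483 with 10 N, so the gauge is home. I relax the push and release.

move_arm(
  plan=[
    {"x":0.002,"y":0,"z":0,"yaw":0,"fingers":1},
    {"x":0.003,"y":0,"z":0,"yaw":0,"fingers":1},
    {"x":0.003,"y":0,"z":0,"yaw":0,"fingers":1},
    {"x":0.003,"y":0,"z":0,"yaw":0,"fingers":0.4},
    {"x":0.003,"y":0,"z":0,"yaw":0,"fingers":0.2},
  ],
)

```text
time: 12.3
eef_pos: [0.486, -0.0496, 0.051]
tcp_rot: [0.022, 1.0, -0.0, 0.002]
contact_force: [0.9, 0.0, 0.2]
opening: 0.753
finger_force: 0.0
```

move_arm(
  plan=[
    {"x":0,"y":0,"z":0,"yaw":0,"fingers":0},
    {"x":0,"y":0,"z":0,"yaw":0,"fingers":0},
    {"x":0,"y":0,"z":-0.02,"yaw":0,"fingers":0},
    {"x":0,"y":0,"z":-0.05,"yaw":0,"fingers":0},
    {"x":0,"y":0,"z":-0.09,"yaw":0,"fingers":0},
  ],
)

```text
time: 12.8
eef_pos: [0.483, -0.0488, 0.1393]
tcp_rot: [0.022, 1.0, 0.001, -0.002]
contact_force: [0.1, 0.1, -0.3]
opening: 1.004
finger_force: 0.0
```

move_arm(
  plan=[
    {"x":0,"y":0,"z":-0.05,"yaw":0,"fingers":0.5},
    {"x":0,"y":-0.04,"z":-0.06,"yaw":0,"fingers":1},
    {"x":0,"y":-0.08,"z":-0.06,"yaw":0,"fingers":1},
    {"x":0,"y":-0.12,"z":-0.06,"yaw":0,"fingers":1},
    {"x":0,"y":-0.16,"z":-0.06,"yaw":0,"fingers":1},
  ],
)

```text
time: 13.3
eef_pos: [0.4773, -0.2106, 0.2007]
tcp_rot: [0.022, 1.0, -0.001, 0.001]
contact_force: [0.1, 0.3, -0.3]
opening: 0.145
finger_force: 0.0
```

```bash
python3 -c "
from h import *
im=ctrl.read_camera('top')
a=cv2.resize(im[110:230,230:380,::-1],None,fx=4,fy=4,interpolation=cv2.INTER_NEAREST);cv2.imwrite('pics/i7.png',a)
go(.54,-.2235,.14,1.5267)"
```

```text
t 13.35 pos [ 0.4771 -0.216   0.2008] psi 1.5237 F [ 0.6 -4.5  0.6] op 0.055 ff 0.0 tilt [-0.002 -0.006 -1.   ]
shift [-0.063  -0.0042  0.061 ] yaw -0.0030
```

View pics/i7.png

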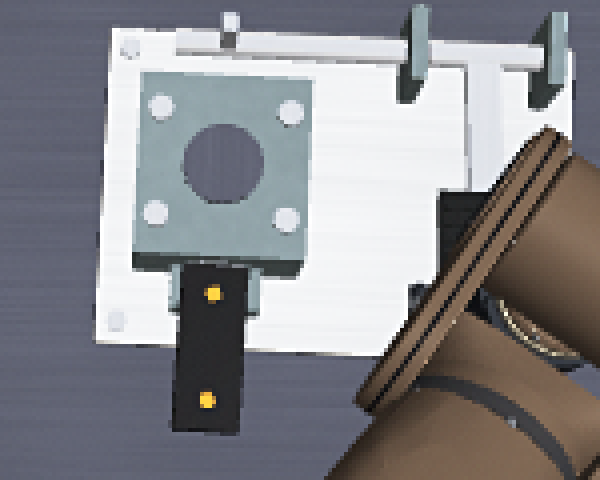

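The crop shows the gauge handle tight against the caliper face at row 265, straight in the slot, and the gripper is away. Next I position above the pad.

move_arm(
  plan=[
    {"x":-0.03,"y":-0.006,"z":0.02,"yaw":0,"fingers":1},
    {"x":-0.057,"y":-0.012,"z":0.04,"yaw":0,"fingers":1},
    {"x":-0.057,"y":-0.012,"z":0.055,"yaw":0,"fingers":1},
    {"x":-0.057,"y":-0.012,"z":0.055,"yaw":0,"fingers":1},
    {"x":-0.057,"y":-0.012,"z":0.055,"yaw":0,"fingers":1},
  ],
)

```text
time: 13.85
eef_pos: [0.5329, -0.2229, 0.1447]
tcp_rot: [0.022, 1.0, 0.0, -0.001]
contact_force: [-0.1, -0.0, 0.6]
opening: -0.005
finger_force: 0.0
```

```bash
python3 -c "
from h import *
go(.535,-.2235,.122,1.5267)"
```

```text
t 13.85 pos [ 0.5329 -0.2229  0.1447] psi 1.5272 F [-0.1 -0.   0.6] op -0.005 ff 0.0 tilt [ 0.001  0.001 -1.   ]
shift [-0.0022 -0.0005  0.0227] yaw 0.0005
```

move_arm(
  plan=[
    {"x":-0.002,"y":0,"z":0.02,"yaw":0,"fingers":1},
    {"x":-0.002,"y":0,"z":0.032,"yaw":0,"fingers":1},
    {"x":-0.002,"y":0,"z":0.044,"yaw":0,"fingers":1},
    {"x":-0.002,"y":0,"z":0.056,"yaw":0,"fingers":1},
    {"x":-0.002,"y":0,"z":0.066,"yaw":0,"fingers":1},
  ],
)

```text
time: 14.35
eef_pos: [0.5348, -0.224, 0.0806]
tcp_rot: [0.021, 1.0, -0.001, -0.001]
contact_force: [-6.6, -0.3, 10.0]
opening: 0.001
finger_force: 4.9
```

move_arm(
  plan=[
    {"x":0,"y":0,"z":0.007,"yaw":0,"fingers":1},
    {"x":0,"y":0,"z":0.012,"yaw":0,"fingers":1},
    {"x":0,"y":0,"z":0.016,"yaw":0,"fingers":1},
    {"x":0,"y":0,"z":0.018,"yaw":0,"fingers":1},
    {"x":0,"y":0,"z":0.018,"yaw":0,"fingers":1},
  ],
)

```text
time: 14.85
eef_pos: [0.5335, -0.224, 0.0646]
tcp_rot: [0.021, 1.0, 0.0, -0.003]
contact_force: [-12.9, 2.4, 18.7]
opening: 0.001
finger_force: 10.0
```

move_arm(
  plan=[
    {"x":0.002,"y":0,"z":0.002,"yaw":0,"fingers":1},
    {"x":0.002,"y":0,"z":0.004,"yaw":0,"fingers":1},
    {"x":0.002,"y":0,"z":0.004,"yaw":0,"fingers":1},
  ],
)

```text
time: 15.15
eef_pos: [0.5334, -0.224, 0.064]
tcp_rot: [0.021, 1.0, -0.0, -0.002]
contact_force: [-16.4, 5.7, 31.8]
opening: 0.005
finger_force: 16.3
```

At the stop: 4 mm more command moved it only 0.6 mm, with about 30 N. I hold it there.

move_arm(
  plan=[
    {"x":0,"y":0,"z":0,"yaw":0,"fingers":1},
    {"x":0,"y":0,"z":0,"yaw":0,"fingers":1},
    {"x":0,"y":0,"z":0,"yaw":0,"fingers":1},
    {"x":0,"y":0,"z":0,"yaw":0,"fingers":1},
    {"x":0,"y":0,"z":0,"yaw":0,"fingers":1},
  ],
)

```text
time: 15.65
eef_pos: [0.5334, -0.224, 0.064]
tcp_rot: [0.021, 1.0, -0.0, -0.001]
contact_force: [-14.9, 6.0, 31.7]
opening: 0.006
finger_force: 16.2
```

move_arm(
  plan=[
    {"x":0,"y":0,"z":0,"yaw":0,"fingers":1},
    {"x":0,"y":0,"z":0,"yaw":0,"fingers":1},
    {"x":0,"y":0,"z":0,"yaw":0,"fingers":1},
    {"x":0,"y":0,"z":0,"yaw":0,"fingers":1},
  ],
)

```text
time: 16.05
eef_pos: [0.5334, -0.224, 0.064]
tcp_rot: [0.021, 1.0, -0.0, -0.001]
contact_force: [-14.5, 5.7, 31.3]
opening: 0.004
finger_force: 16.2
```

move_arm(
  plan=[
    {"x":0,"y":0,"z":-0.015,"yaw":0,"fingers":1},
    {"x":0,"y":0,"z":-0.03,"yaw":0,"fingers":1},
    {"x":0,"y":0,"z":-0.045,"yaw":0,"fingers":1},
    {"x":0,"y":0,"z":-0.06,"yaw":0,"fingers":1},
    {"x":0,"y":0,"z":-0.075,"yaw":0,"fingers":1},
  ],
)

```text
time: 16.55
eef_pos: [0.5328, -0.2232, 0.1328]
tcp_rot: [0.022, 1.0, 0.0, -0.001]
contact_force: [0.1, -0.1, -0.6]
opening: -0.001
finger_force: 0.0
```

move_arm(
  plan=[
    {"x":0,"y":0,"z":-0.03,"yaw":0,"fingers":1},
    {"x":0,"y":0,"z":-0.06,"yaw":0,"fingers":1},
    {"x":0.02,"y":-0.03,"z":-0.09,"yaw":0,"fingers":1},
    {"x":0.04,"y":-0.07,"z":-0.11,"yaw":0,"fingers":1},
    {"x":0.04,"y":-0.11,"z":-0.11,"yaw":0,"fingers":1},
  ],
)

```text
time: 17.05
eef_pos: [0.4874, -0.3327, 0.2454]
tcp_rot: [0.022, 1.0, -0.001, 0.001]
contact_force: [1.1, -0.3, 0.2]
opening: -0.002
finger_force: 0.0
```

```bash
python3 -c "
from h import *
go(.535,-.2235,.122,1.5267)
im=ctrl.read_camera('top');m=((im.max(2)<60)*255).astype(np.uint8)
print('handle',cv2.boundingRect(blob(m,(268,172,296,225))),'yellow',[np.round(c,1) for c in cv2.connectedComponentsWithStats(((im[...,0]>180)&(im[...,2]<90)).astype(np.uint8))[3]])
c=blob(m,(330,145,372,190));print('pad',cv2.boundingRect(c))
h=cv2.boundingRect(blob(m,(268,172,296,225)))
print(ray('top',[(h[0]+h[2]/2,h[1]+h[3]-.5)],.064))
"
```

```text
t 17.05 pos [ 0.4874 -0.3327  0.2454] psi 1.5275 F [ 1.1 -0.3  0.2] op -0.002 ff 0.0 tilt [-0.001 -0.003 -1.   ]
shift [-0.0426  0.1115  0.1232] yaw 0.0008
handle (273, 176, 19, 43) yellow [array([252.9, 193.2]), array([463.8,  31.1]), array([463.8,  52.3]), array([283., 183.]), array([281.4, 209.5]), array([156.2, 275.1])]
pad (340, 158, 27, 28)
[[ 0.42782236 -0.05088429  0.064     ]]
```

```bash
python3 -c "
from h import *
im=ctrl.read_camera('top').astype(float)
for (u0,v0) in((283,183),(281,209)):
    w=np.clip(im[v0-4:v0+5,u0-4:u0+5,0]-80,0,None);yy,xx=np.mgrid[v0-4:v0+5,u0-4:u0+5]
    c=((w*xx).sum()/w.sum(),(w*yy).sum()/w.sum());print(c,ray('top',[c],.064))
g=im[...,0].astype(int)
for v in range(170,181):print(v,g[v,270:298])
"
```

```text
(np.float64(282.922908693275), np.float64(182.960087479497)) [[ 0.52083816 -0.05148316  0.064     ]]
(np.float64(281.30406352171883), np.float64(209.53900046707147)) [[ 0.45107621 -0.04765644  0.064     ]]
170 [145 145 148 146 146 148 149 147 145 146 144 147 144 146 145 143 145 144
 145 143 143 143 145 145 144 145 145 146]
171 [146 147 148 146 145 146 147 146 146 146 146 146 146 145 144 144 145 144
 144 146 143 146 146 144 144 146 147 149]
172 [149 150 149 148 146 146 146 146 147 146 145 147 148 147 147 147 147 145
 147 145 148 147 146 146 146 148 149 150]
173 [102 101  98 100  96 124 124 124 123 124 147 149 147 148 147 148 145 146
 147 148 150 147 145 146 145 147 148 150]
174 [ 54  56  53  55  52  51  53  55  54  52  57  52  54  52  52  74  75  74
  72  73  99 100  97  94  97 124 121 124]
175 [ 56  57  58  60  61  57  66  90  84  84 158 106 105 105 104 102 106  54
  59  58  60  55  54  50  52  50  54  54]
176 [ 55  52  80 133 135  72  41  39  39  36  36  34  36  35  80  78  74  68
 127 128 124  87  80  59  57  57  59  56]
177 [ 75  65  81 153 158  69  40  40  40  40  39  40  40  40  37  39  37  37
  35  38  40  36  85 130 132 103  54  55]
178 [255 224 195 145 157  33  42  39  41  41  42  42  40  41  40  41  40  41
  40  39  39  35 109 153 149  78  57  58]
179 [247 250 238 144 155  37  38  41  42  40  41  41  40  40  37  41  41  42
  40  42  40  33 111 150 148 196 176 177]
180 [246 249 186 143 154  38  39  42  40  42  41  36  36  39  41  38  40  40
  42  41  39  34 158 147 143 241 254 253]
```

The shoulder sits within about 1 mm of the caliper face, and the pad is back at its original pixels. I hand the job in.

```bash
python3 -c "
from plant import ctrl
print(ctrl.sign_off())"
```

```text
the job is handed in; nothing more can be done
None
```

The job is handed in: the gauge is in the caliper with its shoulder within about 1 mm of the face, and after that the pedal was held at its stop for about 1.2 s and came back up; no verdict was shown, and I viewed 11 pictures, one over the limit of 10.

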